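# Start the resin cure timers in pouring order

### The job

Start the cure timers in the order the samples were poured: with the fingertips press the teal timer's cap down, then the amber one's, then the pink one's, each lightly but fully down so that it stays down, and end clear of everything. Only press: do not pick up or shove the timers or their boards, keep off the tacky resin, and leave the bottle, cup and brush where they are.

Things in the scene. Friction and masses are not known exactly. Their poses are not given: they have to be found in the camera images.
- timer_teal: round white push-top timer, 54 mm diameter, body 26 mm high, whose cap on top is teal; loose, 0.14 to 0.23 kg, stands on the bare end of the board with the teal resin. Origin: centre of its underside, z up along its axis.
- cap_teal_top (a point): centre of the flat top of the teal cap (cap 36 mm diameter). Untouched: 42 mm above the timer's underside, 57 mm above the table. Pressed fully down and let go: 8 mm lower. The cap slides straight down, needs about 3 N all the way, stops firmly after 8 mm and stays where it is pushed. Its top is a sprung pad that gives up to 4 mm into the cap (about 2.2 N per mm: 1 to 1.5 mm while the cap slides, 4 mm at 9 N) and comes up again when let go.
- cap_teal (a joint): how far the teal cap is pressed down, m: 0 up (timer stopped), 0.008 fully down (timer running).
- board_teal: loose wooden sample board, 160 x 90 x 15 mm, 0.5 kg, flat on the table. Origin: centre of its underside, x along its length; the teal timer stands about 45 mm from the centre towards -x, the resin is on the +x half.
- pour_teal: tacky teal resin inlay, an irregular patch about 70 mm across, in the top of its board and 1.5 mm proud of it. Same origin and axes as the board; the patch spans x 0 to 71 mm, y -38 to 34 mm there.
- timer_amber: round white push-top timer, 54 mm diameter, body 26 mm high, whose cap on top is amber; loose, 0.14 to 0.23 kg, stands on the bare end of the board with the amber resin. Origin: centre of its underside, z up along its axis.
- cap_amber_top (a point): centre of the flat top of the amber cap (cap 36 mm diameter). Untouched: 42 mm above the timer's underside, 57 mm above the table. Pressed fully down and let go: 8 mm lower. The cap slides straight down, needs about 3 N all the way, stops firmly after 8 mm and stays where it is pushed. Its top is a sprung pad that gives up to 4 mm into the cap (about 2.2 N per mm: 1 to 1.5 mm while the cap slides, 4 mm at 9 N) and comes up again when let go.
- cap_amber (a joint): how far the amber cap is pressed down, m: 0 up (timer stopped), 0.008 fully down (timer running).
- board_amber: loose wooden sample board, 160 x 90 x 15 mm, 0.5 kg, flat on the table. Origin: centre of its underside, x along its length; the amber timer stands about 45 mm from the centre towards -x, the resin is on the +x half.
- pour_amber: tacky amber resin inlay, an irregular patch about 70 mm across, in the top of its board and 1.5 mm proud of it. Same origin and axes as the board; the patch spans x 0 to 71 mm, y -38 to 34 mm there.
- timer_pink: round white push-top timer, 54 mm diameter, body 26 mm high, whose cap on top is pink; loose, 0.14 to 0.23 kg, stands on the bare end of the board with the pink resin. Origin: centre of its underside, z up along its axis.
- cap_pink_top (a point): centre of the flat top of the pink cap (cap 36 mm diameter). Untouched: 42 mm above the timer's underside, 57 mm above the table. Pressed fully down and let go: 8 mm lower. The cap slides straight down, needs about 3 N all the way, stops firmly after 8 mm and stays where it is pushed. Its top is a sprung pad that gives up to 4 mm into the cap (about 2.2 N per mm: 1 to 1.5 mm while the cap slides, 4 mm at 9 N) and comes up again when let go.
- cap_pink (a joint): how far the pink cap is pressed down, m: 0 up (timer stopped), 0.008 fully down (timer running).
- board_pink: loose wooden sample board, 160 x 90 x 15 mm, 0.5 kg, flat on the table. Origin: centre of its underside, x along its length; the pink timer stands about 45 mm from the centre towards -x, the resin is on the +x half.
- pour_pink: tacky pink resin inlay, an irregular patch about 70 mm across, in the top of its board and 1.5 mm proud of it. Same origin and axes as the board; the patch spans x 0 to 71 mm, y -38 to 34 mm there.
- bottle: blue pigment bottle with black cap, 34 mm diameter, 75 mm high, standing loose on the table beside the teal board. Origin: centre of its underside.
- cup: clear mixing cup, 58 mm across the rim, 65 mm high, standing loose beside the amber board. Origin: centre of its underside.
- brush: small brush lying loose on the table beside the pink board, 140 mm long along its x, 42 mm wide, 20 mm high. Origin: under its middle.

How it is judged:
By the outcome, as a careful person would: the job done as asked, in the order asked, and still so for the second after the job is handed in, with the robot touching nothing.
It also fails if it takes over 48 s, if anything falls off the work surface, if the arm or the gripper's body presses on something with over 40 N, if the wrist force passes 120 N, or if a joint passes its speed limit or range.

### The arm

A 6-joint arm with a two-finger parallel gripper is mounted at the origin on the work surface. World frame = base frame: x ahead of the robot, y to its left, z up, the work surface at z = 0. Lengths are in m, angles in rad, forces in N, time in s.
With the tool pointing down it reaches from about 0.3 to 0.75 m from the base axis. Payload 8.5 kg.
Tool frame: the origin (TCP) lies on the centre line of the jaws, within the pads' length; the fingertips stand 8 mm ahead of it and the grasp point (between the pads) lies 11 mm behind it (robot.tips_ahead is the z of the fingertips in the tool frame, in m); z points along the fingers, y is the direction in which the jaws open and shut (so a half turn about z gives the same grasp; the last joint's range is limited). The gripper opens to 85 mm and grips with 20 to 120 N. Pads are 22 mm wide; open, the fingers measure 114 mm over their backs; the gripper's body (76 mm by 85 mm) begins 54 mm behind the grasp point. The pads swing forward as they close: fully open they stand 13 mm farther back than shut.
Start: joints at [0.994, 0.381, 1.297, -0, 1.464, -0.215], TCP at [0.195, 0.514, 0.239] pointing down, gripper open.
Joint ranges: [-3.11, 3.11], [-0.89, 2.33], [0.22, 2.48], [-1.42, 4.56], [0.17, 2.85], [-2.88, 2.88]. Speed limits (rad/s): [2.39, 2.39, 3.14, 3.14, 3.14, 3.14].

### API

Orientations are given as a unit quaternion [x, y, z, w].
In Python, from workcell import state, cams, robot, boxes_of gives the robot as it stands.
- The arm moves only by the tool step_arm, never from a script. Its argument "rows" is a list of rows, each a list of 7 numbers: the shift along the tool's x, y, z in mm, then the turn, a rotation vector about the tool's x, y, z in degrees, then the gripper's target within -1 to 1 (fully open at 1, half-way at 0, shut at -1). In form: [[dx, dy, dz, rx, ry, rz, grip], ...]. A call has exactly 5 rows; each row is the pose to reach, as a shift and turn from the pose measured when the call began, along the tool's axes at that moment; what a row does not reach only later rows make up. A row lasts 1/10 s, in which the tool goes at most 50 mm and 8.59 degrees, less where a joint would pass 70% of its speed; a pose out of reach is approached as far as the arm can. A call with a gripper value outside its range is refused whole. The fingers move at their own pace and stop on an object; "newtons" is the grip in N (left out, the last holds). Time passes only in rows, so rows that repeat a pose let the fingers close, or fill a call up. It gives the time, the measured TCP pose, the force and the opening at its end, in the units of the state.
- state(): the state, without advancing time (a new reading comes with each control period).
- cams.snapshot(name): name is "side" or "top"; returns the picture (400x640x3 uint8, red, green, blue); there is no depth.
- cams.get_calibration(name): a dict with "camera_matrix" (3x3 intrinsics, pixels), "R" (3x3) and "t" (3): a world point X has camera coordinates R X + t. Camera axes: x right, y down, z forward; pixel columns grow to the right and rows downward; lengths in m; the calibration is good to about 2 mm. A picture is of the moment at which its call begins. get_calibration takes no time and is no camera call.
- robot.job_done(): hands the job in, once; it reports no verdict.
Trained networks look in the newest picture that a camera, given by its name, has taken for a name from the list of things; names that differ only in an ending like _2 or _b are one class to them, and where a whole thing is asked for, a point or a joint stands for the part that bears it (a point fixed in the world has none). Each returns a list of dicts, best first, with "confidence" (0 to 1); they miss things now and then, are a little off and sometimes report something else, mostly with a low value. They report only what shows in the picture. A call takes as long as a camera call.
- boxes_of(camera, query): "at" ([x, y, z] in m, in the coordinates of the camera as it stood for that picture, good to about 4 mm: the middle of the surface that is visible of it).
The state is a dict: "time_s": time; "joint_positions": joint angles; "dq": joint speeds; "joint_torque": joint torques, N m; "tcp_pos": TCP position; "ee_rot": TCP orientation; "force": force on the tool from outside, world axes, zero at the start; "moment": the same for the moment, N m; "finger_gap": finger opening in m.
Only numpy, scipy, OpenCV 4.12 (cv2) and the standard library are available. Lean on these libraries where they do the work, as an engineer would, in place of code of your own. Each camera call takes 0.05 s, during which the arm holds its last target.

## Working session

There is one attempt and no reset: what is moved stays moved. The work goes in short steps, Python scripts to look and compute and a tool call to move; the robot and the scene stay as the last step left them, time stands still between calls to the robot, and variables do not carry over. Pictures are saved under pics/ and viewed, and the job is handed in when it is done.

Besides the shell and the picture viewer there is one more tool, called after "Emit:" by a JSON object that holds its "method" and its "body", one argument or row to a line. step_arm: Moves the arm, as the interface text tells. Its arguments: {"type":"object","properties":{"rows":{"type":"array"},"newtons":{"type":"number"}},"required":["rows"]}

```bash
mkdir -p pics; ls
python3 - <<'E'
from workcell import state,cams,robot,boxes_of
import cv2,numpy as np
s=state();print(s)
for n in("top","side"):
    im=cams.snapshot(n);cv2.imwrite(f"pics/{n}0.png",im[:,:,::-1])
    c=cams.get_calibration(n);R=np.array(c["R"]);t=np.array(c["t"]);print(n,c)
    for q in("cap_teal_top","cap_amber_top","cap_pink_top","bottle","cup","brush"):
        for d in boxes_of(n,q)[:3]:
            print(n,q,round(d["confidence"],2),np.round(R.T@(np.array(d["at"])-t),4))
print(state()["time_s"],robot.tips_ahead)
E
```

```text
pics
{'time_s': 0.0, 'joint_positions': array([ 9.93720683e-01,  3.81186297e-01,  1.29828310e+00,  7.91016615e-06,
        1.46364248e+00, -2.15311189e-01]), 'dq': array([-0.00237499, -0.00097917,  0.00032718,  0.00033505, -0.00012441,
       -0.00043591]), 'joint_torque': array([-6.22458683e-04, -4.48474932e+01, -2.31276208e+01, -2.03169338e-04,
        4.87653495e-03, -1.27170108e-05]), 'tcp_pos': array([0.19449643, 0.51413961, 0.23870946]), 'ee_rot': array([ 1.79897844e-01,  9.83685005e-01, -6.99253262e-04, -2.96769240e-04]), 'force': array([ 0.35056799, -0.35160617,  0.34911285]), 'moment': array([-0.07086706, -0.04905982, -0.00983995]), 'finger_gap': 0.08512501361631095}
top {'camera_matrix': array([[430.4877226 ,   0.        , 315.20307755],
       [  0.        , 430.4877226 , 202.72176179],
       [  0.        ,   0.        ,   1.        ]]), 'R': array([[-0.00314524, -0.99997291,  0.00665524],
       [-0.98616918,  0.00199883, -0.16572973],
       [ 0.16571194, -0.00708445, -0.98614875]]), 't': array([0.03319305, 0.50702259, 1.04223857])}
top cap_teal_top 0.72 [ 0.5513 -0.018
[... 436 characters left out ...]
 {'camera_matrix': array([[421.31054133,   0.        , 319.26402991],
       [  0.        , 421.31054133, 206.5442711 ],
       [  0.        ,   0.        ,   1.        ]]), 'R': array([[ 0.99589097, -0.08984144,  0.01138783],
       [-0.0504309 , -0.65463224, -0.75426345],
       [ 0.07521895,  0.75058986, -0.65647313]]), 't': array([-0.49750281,  0.12507347,  1.06732808])}
side cap_teal_top 0.72 [ 0.6353 -0.0241  0.0138]
side cap_teal_top 0.59 [ 0.5507 -0.0315  0.0579]
side cap_amber_top 0.53 [0.4498 0.2765 0.0624]
side cap_pink_top 0.73 [ 0.5041 -0.2972  0.057 ]
side bottle 0.67 [0.5761 0.0417 0.042 ]
side cup 0.57 [0.5073 0.3301 0.0408]
side brush 0.84 [ 0.5585 -0.2235  0.0147]
0.7 0.008
```

View pics/top0.png

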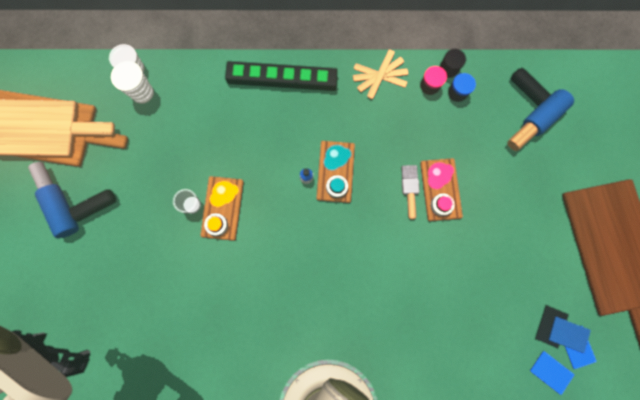

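View pics/side0.png

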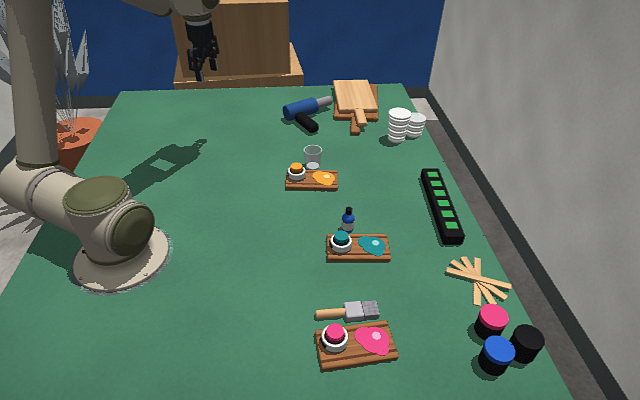

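The top picture shows the caps at about teal (338,186), amber (214,224) and pink (444,204). In the side picture they are at about (341,241), (297,170) and (334,336). I'll refine these with colour blobs intersected with the plane z=0.057.

```bash
cat > h.py <<'E'
import numpy as np,cv2
from workcell import state,cams
def ray(n,uv,z):
    c=cams.get_calibration(n);K=np.array(c["camera_matrix"]);R=np.array(c["R"]);t=np.array(c["t"])
    d=R.T@np.linalg.solve(K,[uv[0],uv[1],1]);o=-R.T@t
    return o+d*(z-o[2])/d[2]
def proj(n,X):
    c=cams.get_calibration(n);p=np.array(c["R"])@X+np.array(c["t"]);p=np.array(c["camera_matrix"])@p
    return p[:2]/p[2]
hue={"teal":(80,100),"amber":(18,30),"pink":(160,176)}
approx={"teal":(.551,-.022,.057),"amber":(.452,.278,.057),"pink":(.503,-.295,.057)}
def blobs(n,im,col):
    hsv=cv2.cvtColor(im,cv2.COLOR_RGB2HSV)
    a,b=hue[col];m=cv2.inRange(hsv,(a,110,90),(b,255,255))
    k,l,st,ce=cv2.connectedComponentsWithStats(m)
    p=proj(n,np.array(approx[col]))
    i=[(np.hypot(*(ce[j]-p)),st[j].tolist(),ce[j]) for j in range(1,k) if st[j,4]>25]
    return sorted(i,key=lambda r:r[0])
E
python3 - <<'E'
from h import *
for n in("top","side"):
    im=cv2.imread(f"pics/{n}0.png")[:,:,::-1].copy()
    for c in hue:
        for r in blobs(n,im,c)[:2]: print(n,c,round(r[0],1),r[1],np.round(r[2],1),np.round(ray(n,r[2],.057),4))
    if n=="top": cv2.imwrite("pics/topz.png",cv2.resize(im[120:250,180:480,::-1],None,fx=2.6,fy=2.6,interpolation=cv2.INTER_CUBIC))
    else: cv2.imwrite("pics/sidez.png",cv2.resize(im[140:380,260:420,::-1],None,fx=2.5,fy=2.5,interpolation=cv2.INTER_CUBIC))
E
```

```text
top teal 0.6 [330, 179, 14, 13, 147] [336.9 185. ] [ 0.5495 -0.0225  0.057 ]
top teal 27.3 [324, 146, 27, 24, 414] [336.5 157.1] [ 0.6215 -0.0222  0.057 ]
top amber 1.4 [207, 216, 15, 15, 163] [214.1 223.3] [0.4537 0.281  0.057 ]
top amber 31.6 [209, 180, 30, 28, 540] [223.  193.4] [0.5286 0.2614 0.057 ]
top pink 2.6 [437, 197, 15, 14, 170] [444.  203.3] [ 0.5025 -0.2885  0.057 ]
top pink 28.9 [428, 163, 26, 26, 475] [439.6 175. ] [ 0.5747 -0.2812  0.057 ]
side teal 0.8 [334, 230, 14, 11, 115] [340.9 234.8] [ 0.551  -0.0249  0.057 ]
side teal 32.7 [358, 236, 27, 20, 358] [371.6 245. ] [ 0.621  -0.0655  0.057 ]
side amber 0.6 [290, 162, 11, 7, 49] [295.7 165.3] [0.4525 0.2809 0.057 ]
side amber 29.8 [313, 172, 21, 13, 165] [323.  177.4] [0.5293 0.2149 0.057 ]
side pink 0.9 [326, 323, 18, 18, 257] [334.6 331.8] [ 0.503 -0.297  0.057]
side pink 39.1 [355, 327, 35, 29, 696] [372.5 339.9] [ 0.5756 -0.3212  0.057 ]
```

View pics/topz.png

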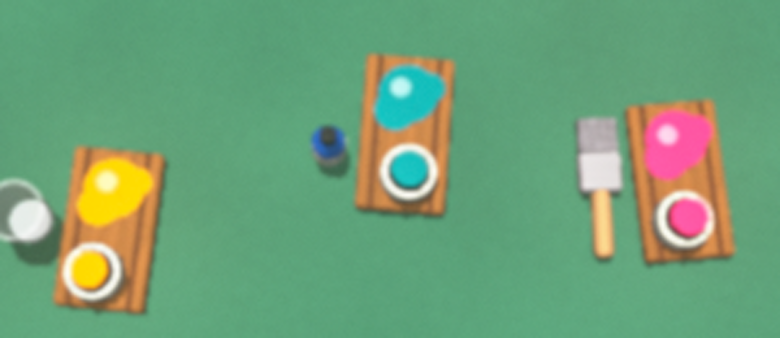

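View pics/sidez.png

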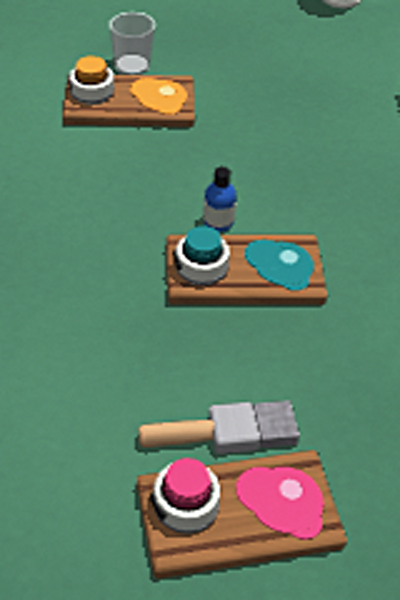

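```bash
cat >> h.py <<'E'
from scipy.spatial.transform import Rotation as Ro
def plan(x,y,z):
    s=state();R=Ro.from_quat(s["ee_rot"])
    d=R.inv().apply(np.array([x,y,z])-s["tcp_pos"])*1000
    tilt=(R.inv()*Ro.from_quat([0.179897,0.983686,0,0])).as_rotvec(degrees=True)
    print("t",round(s["time_s"],2),"tcp",np.round(s["tcp_pos"],4),"F",np.round(s["force"],2),"gap",round(s["finger_gap"],4))
    print("shift mm",np.round(d,1),"turn",np.round(tilt,2))
E
python3 -c "
from h import *
plan(.551,-.023,.12)"
```

```text
t 0.7 tcp [0.1947 0.5144 0.2393] F [ 0.67 -0.12 -0.71] gap 0.0857
shift mm [-523.5 -376.5  119.3] turn [-0. -0. -0.]
```

Emit:
{"method": "step_arm", "body": {
  "rows": [
    [-40,-29,0,0,0,0,-1],
    [-80,-58,0,0,0,0,-1],
    [-120,-86,0,0,0,0,-1],
    [-160,-115,0,0,0,0,-1],
    [-200,-144,0,0,0,0,-1]
  ],
  "newtons": 20
}}

```text
time_s: 1.2
tcp_pos: [0.3314, 0.3072, 0.2395]
ee_rot: [0.18, 0.984, 0.0, 0.0]
force: [0.6, 0.2, -0.5]
finger_gap: 0.012
```

Emit:
{"method": "step_arm", "body": {
  "rows": [
    [-40,-29,0,0,0,0,-1],
    [-80,-58,0,0,0,0,-1],
    [-120,-86,0,0,0,0,-1],
    [-160,-115,0,0,0,0,-1],
    [-200,-144,0,0,0,0,-1]
  ]
}}

```text
time_s: 1.7
tcp_pos: [0.4684, 0.0998, 0.2398]
ee_rot: [0.18, 0.984, 0.0, 0.001]
force: [0.6, 0.9, 0.2]
finger_gap: 0.0005
```

```bash
python3 -c "
from h import *
plan(.551,-.023,.12)"
```

```text
t 1.7 tcp [0.4684 0.0998 0.2398] F [0.65 0.87 0.17] gap 0.0005
shift mm [-120.6  -85.8  119.8] turn [0.04 0.05 0.01]
```

Emit:
{"method": "step_arm", "body": {
  "rows": [
    [-40,-29,15,0,0,0,-1],
    [-80,-57,40,0,0,0,-1],
    [-120,-86,80,0,0,0,-1],
    [-121,-86,110,0,0,0,-1],
    [-121,-86,135,0,0,0,-1]
  ]
}}

```text
time_s: 2.2
tcp_pos: [0.5515, -0.0255, 0.1017]
ee_rot: [0.181, 0.983, 0.0, -0.001]
force: [-0.6, 1.0, 0.1]
finger_gap: 0.0001
```

Run:
```python
from h import *
plan(.551,-.023,.07)
for n in("top","side"):
    im=cams.snapshot(n)
    if n=="top": a=cv2.resize(im[100:260,260:420,::-1],(560,560),interpolation=cv2.INTER_CUBIC)
    else: a=cv2.resize(im[160:280,270:430,::-1],(746,560),interpolation=cv2.INTER_CUBIC)
    cv2.imwrite(f"pics/{n}1.png",a)
    print(n,[(r[1],np.round(ray(n,r[2],.057),4)) for r in blobs(n,im,"teal")[:2]])
plan(.551,-.023,.07)
```

```text
t 2.2 tcp [ 0.5515 -0.0255  0.1017] F [-0.55  0.99  0.12] gap 0.0001
shift mm [ 1.3  2.2 31.7] turn [ 0.02 -0.08 -0.16]
top [([461, 72, 16, 23, 41], array([ 0.8278, -0.3779,  0.057 ])), ([551, 89, 24, 26, 69], array([ 0.7805, -0.6211,  0.057 ]))]
side [([338, 230, 10, 12, 81], array([ 0.5555, -0.0259,  0.057 ])), ([358, 236, 27, 20, 360], array([ 0.6209, -0.0656,  0.057 ]))]
t 2.3 tcp [ 0.5498 -0.0235  0.1016] F [-0.55  0.54  0.15] gap 0.0002
shift mm [-1.1  0.9 31.6] turn [ 0.   -0.35 -0.05]
```

View pics/top1.png

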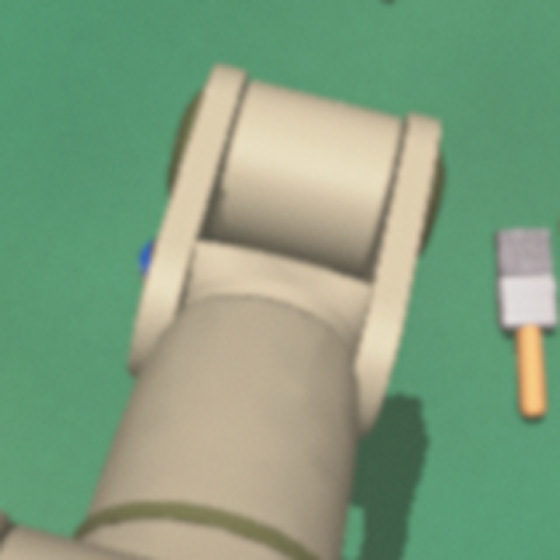

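View pics/side1.png

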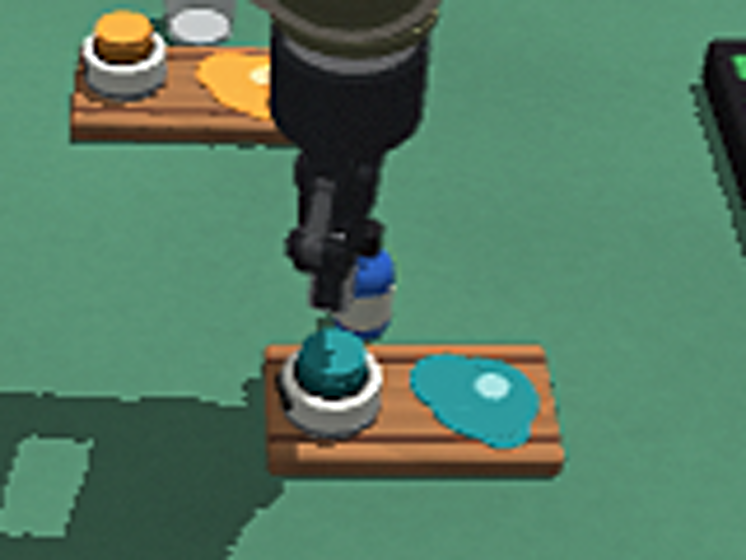

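The top view is blocked by the arm. In the side view the tips hang centred over the teal cap: tips at crop pixel (325,305), cap at (333,360).

Emit:
{"method": "step_arm", "body": {
  "rows": [
    [-1,1,8,0,0,0,-1],
    [-1,1,16,0,0,0,-1],
    [-1,1,24,0,0,0,-1],
    [-1,1,31,0,0,0,-1],
    [-1,1,34,0,0,0,-1]
  ]
}}

```text
time_s: 2.8
tcp_pos: [0.5507, -0.0227, 0.0672]
ee_rot: [0.18, 0.984, 0.001, -0.003]
force: [-0.4, -0.0, 0.1]
finger_gap: 0.0002
```

Emit:
{"method": "step_arm", "body": {
  "rows": [
    [0,0,1,0,0,0,-1],
    [0,0,2,0,0,0,-1],
    [0,0,3,0,0,0,-1],
    [0,0,4,0,0,0,-1],
    [0,0,5,0,0,0,-1]
  ]
}}

```text
time_s: 3.3
tcp_pos: [0.5508, -0.0227, 0.0625]
ee_rot: [0.18, 0.984, 0.001, -0.003]
force: [-0.4, 0.9, 2.5]
finger_gap: 0.0002
```

Run:
```python
from h import *
plan(.551,-.023,.0545)
```

```text
t 3.3 tcp [ 0.5508 -0.0227  0.0625] F [-0.41  0.87  2.47] gap 0.0002
shift mm [-0.3 -0.3  7.9] turn [ 0.01 -0.33 -0.04]
```

Emit:
{"method": "step_arm", "body": {
  "rows": [
    [0,0,1.5,0,0,0,-1],
    [0,0,3,0,0,0,-1],
    [0,0,4.5,0,0,0,-1],
    [0,0,6,0,0,0,-1],
    [0,0,6,0,0,0,-1]
  ]
}}

```text
time_s: 3.8
tcp_pos: [0.5509, -0.0227, 0.0563]
ee_rot: [0.18, 0.984, 0.001, -0.003]
force: [-0.2, 1.3, 2.3]
finger_gap: 0.0001
```

Emit:
{"method": "step_arm", "body": {
  "rows": [
    [0,0,0.4,0,0,0,-1],
    [0,0,0.8,0,0,0,-1],
    [0,0,1.2,0,0,0,-1],
    [0,0,1.2,0,0,0,-1],
    [0,0,1.2,0,0,0,-1]
  ]
}}

```text
time_s: 4.3
tcp_pos: [0.5509, -0.0227, 0.0552]
ee_rot: [0.18, 0.984, 0.001, -0.003]
force: [-0.8, 1.5, 4.4]
finger_gap: -0.0
```

Emit:
{"method": "step_arm", "body": {
  "rows": [
    [0,0,0.3,0,0,0,-1],
    [0,0,0.6,0,0,0,-1],
    [0,0,0.9,0,0,0,-1],
    [0,0,0.9,0,0,0,-1],
    [0,0,0.9,0,0,0,-1]
  ]
}}

```text
time_s: 4.8
tcp_pos: [0.5509, -0.0227, 0.0545]
ee_rot: [0.18, 0.984, 0.001, -0.003]
force: [-1.3, 1.1, 5.9]
finger_gap: -0.0002
```

Run:
```python
from h import *
plan(.551,-.023,.0545)
for _ in range(4): cams.get_calibration("top"); print(state()["force"])
```

```text
t 4.8 tcp [ 0.5509 -0.0227  0.0545] F [-1.34  1.06  5.94] gap -0.0002
shift mm [-0.2 -0.2 -0. ] turn [ 0.01 -0.31 -0.04]
[-1.34127909  1.05510327  5.94342754]
[-1.34127909  1.05510327  5.94342754]
[-1.34127909  1.05510327  5.94342754]
[-1.34127909  1.05510327  5.94342754]
```

Force rose from 2.5 N (sliding) to 5.9 N, 2.5 mm below 0.049, so the cap is on its stop. I'll lift straight up and check.

Emit:
{"method": "step_arm", "body": {
  "rows": [
    [0,0,-3,0,0,0,-1],
    [0,0,-10,0,0,0,-1],
    [0,0,-30,0,0,0,-1],
    [0,0,-60,0,0,0,-1],
    [0,0,-95,0,0,0,-1]
  ]
}}

```text
time_s: 5.3
tcp_pos: [0.5508, -0.0228, 0.1499]
ee_rot: [0.18, 0.984, 0.001, -0.004]
force: [0.4, -0.5, 0.4]
finger_gap: -0.0
```

Run:
```python
from h import *
im=cams.snapshot("side")
cv2.imwrite("pics/side2.png",cv2.resize(im[160:280,270:430,::-1],(746,560),interpolation=cv2.INTER_CUBIC))
plan(.4535,.2805,.15)
```

```text
t 5.35 tcp [ 0.5533 -0.0233  0.1562] F [ 0.91 -0.53  6.1 ] gap 0.0002
shift mm [201.  248.7   5.9] turn [ 0.06  0.16 -0.03]
```

View pics/side2.png

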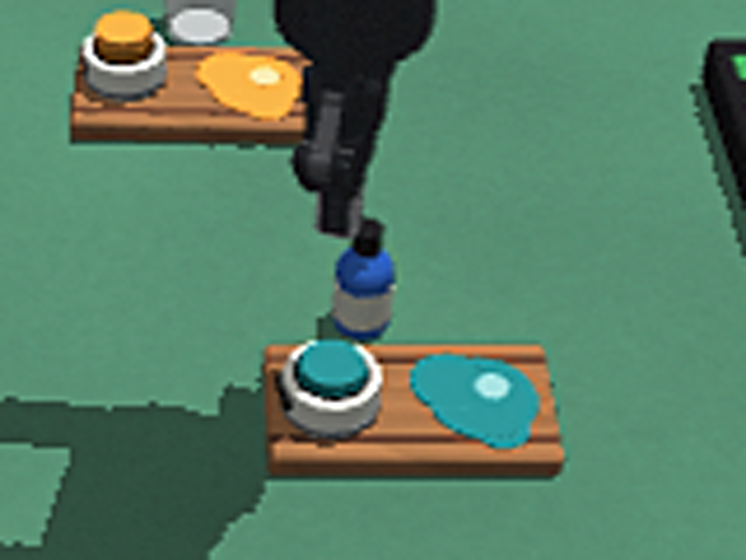

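The teal cap is now low in its ring at crop (333,368), and the board and timer haven't moved. Amber is next.

Emit:
{"method": "step_arm", "body": {
  "rows": [
    [20,25,0,0,0,0,-1],
    [45,56,0,0,0,0,-1],
    [72,90,0,0,0,0,-1],
    [99,124,0,0,0,0,-1],
    [126,157,0,0,0,0,-1]
  ]
}}

```text
time_s: 5.85
tcp_pos: [0.4904, 0.1696, 0.1561]
ee_rot: [0.18, 0.984, 0.0, 0.002]
force: [1.3, -0.1, -0.4]
finger_gap: 0.0003
```

```bash
python3 -c "
from h import *
plan(.4535,.2805,.11)"
```

```text
t 5.85 tcp [0.4904 0.1696 0.1561] F [ 1.29 -0.12 -0.39] gap 0.0003
shift mm [73.9 90.5 46. ] turn [ 0.06  0.17 -0.05]
```

Emit:
{"method": "step_arm", "body": {
  "rows": [
    [25,30,0,0,0,0,-1],
    [50,60,10,0,0,0,-1],
    [68,83,30,0,0,0,-1],
    [74,90.5,45,0,0,0,-1],
    [74,90.5,50,0,0,0,-1]
  ]
}}

```text
time_s: 6.35
tcp_pos: [0.4522, 0.2814, 0.1046]
ee_rot: [0.179, 0.984, -0.0, 0.0]
force: [-0.2, -0.4, 0.3]
finger_gap: -0.0001
```

Run:
```python
from h import *
im=cams.snapshot("side")
cv2.imwrite("pics/side3.png",cv2.resize(im[110:210,250:400,::-1],(750,500),interpolation=cv2.INTER_CUBIC))
plan(.4535,.2805,.068)
```

```text
t 6.4 tcp [0.4527 0.2805 0.1047] F [-0.79  0.25 -0.88] gap -0.0001
shift mm [-0.7  0.3 36.7] turn [-0.04  0.07  0.02]
```

View pics/side3.png

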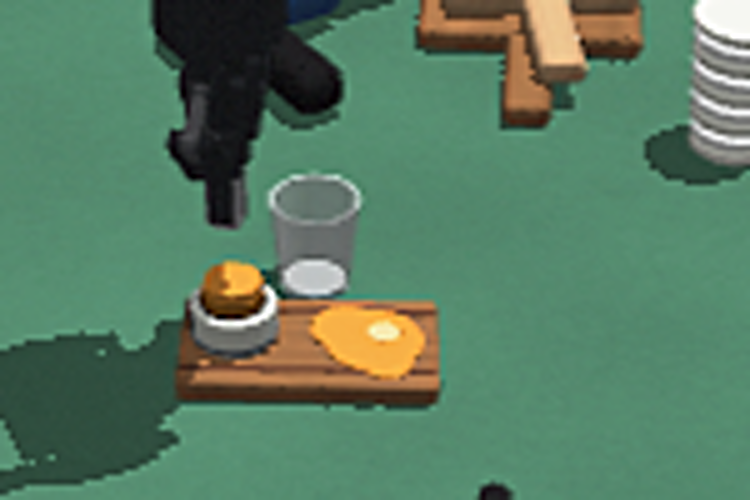

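Run:
```python
from h import *
for X in([.4527,.2805,.0967],[.4535,.2805,.057]): print((proj("side",np.array(X))-[250,110])*5)
```

```text
[226.91947419 222.33265882]
[229.93616301 277.0935267 ]
```

The tips project where expected. The amber cap centre sits about 1 mm further in +x than I estimated, so I'll shift by that.

Emit:
{"method": "step_arm", "body": {
  "rows": [
    [-1.6,0.6,9,0,0,0,-1],
    [-1.6,0.6,18,0,0,0,-1],
    [-1.6,0.6,27,0,0,0,-1],
    [-1.6,0.6,34,0,0,0,-1],
    [-1.6,0.6,37,0,0,0,-1]
  ]
}}

```text
time_s: 6.9
tcp_pos: [0.4544, 0.2802, 0.0669]
ee_rot: [0.18, 0.984, -0.001, 0.0]
force: [0.2, 0.3, -0.4]
finger_gap: -0.0001
```

Emit:
{"method": "step_arm", "body": {
  "rows": [
    [0,0,1.5,0,0,0,-1],
    [0,0,3,0,0,0,-1],
    [0,0,4.5,0,0,0,-1],
    [0,0,6,0,0,0,-1],
    [0,0,7,0,0,0,-1]
  ]
}}

```text
time_s: 7.4
tcp_pos: [0.4544, 0.2801, 0.0599]
ee_rot: [0.18, 0.984, -0.001, 0.0]
force: [0.4, -2.2, 2.0]
finger_gap: -0.0001
```

Run:
```python
from h import *
plan(.4545,.2805,.0545)
```

```text
t 7.4 tcp [0.4544 0.2801 0.0599] F [ 0.42 -2.17  2.04] gap -0.0001
shift mm [0.1 0.4 5.4] turn [-0.07  0.04  0.  ]
```

Emit:
{"method": "step_arm", "body": {
  "rows": [
    [0,0,1.2,0,0,0,-1],
    [0,0,2.4,0,0,0,-1],
    [0,0,3.6,0,0,0,-1],
    [0,0,4.6,0,0,0,-1],
    [0,0,4.6,0,0,0,-1]
  ]
}}

```text
time_s: 7.9
tcp_pos: [0.4544, 0.2801, 0.0554]
ee_rot: [0.18, 0.984, -0.001, 0.0]
force: [-0.4, -0.7, 5.2]
finger_gap: -0.0003
```

Emit:
{"method": "step_arm", "body": {
  "rows": [
    [0,0,0.3,0,0,0,-1],
    [0,0,0.6,0,0,0,-1],
    [0,0,0.9,0,0,0,-1],
    [0,0,0.9,0,0,0,-1],
    [0,0,0.9,0,0,0,-1]
  ]
}}

```text
time_s: 8.4
tcp_pos: [0.4544, 0.2801, 0.0546]
ee_rot: [0.18, 0.984, -0.001, 0.0]
force: [-1.8, -0.8, 5.2]
finger_gap: 0.0002
```

Emit:
{"method": "step_arm", "body": {
  "rows": [
    [0,0,0.3,0,0,0,-1],
    [0,0,0.5,0,0,0,-1],
    [0,0,0.5,0,0,0,-1],
    [0,0,0.5,0,0,0,-1],
    [0,0,0.5,0,0,0,-1]
  ]
}}

```text
time_s: 8.9
tcp_pos: [0.4544, 0.2801, 0.0544]
ee_rot: [0.18, 0.984, -0.001, 0.0]
force: [-1.8, -2.2, 6.5]
finger_gap: 0.0001
```

Emit:
{"method": "step_arm", "body": {
  "rows": [
    [0,0,-3,0,0,0,-1],
    [0,0,-10,0,0,0,-1],
    [0,0,-30,0,0,0,-1],
    [0,0,-60,0,0,0,-1],
    [0,0,-95,0,0,0,-1]
  ]
}}

```text
time_s: 9.4
tcp_pos: [0.454, 0.2802, 0.15]
ee_rot: [0.18, 0.984, -0.001, -0.0]
force: [0.5, 0.1, -0.7]
finger_gap: 0.0002
```

Run:
```python
from h import *
im=cams.snapshot("side")
cv2.imwrite("pics/side4.png",cv2.resize(im[110:210,250:400,::-1],(750,500),interpolation=cv2.INTER_CUBIC))
plan(.503,-.293,.155)
```

```text
t 9.45 tcp [0.4563 0.2811 0.1561] F [1.72 2.07 5.27] gap -0.0001
shift mm [-2.467e+02 -5.205e+02  5.000e-01] turn [0.27 0.44 0.02]
```

View pics/side4.png

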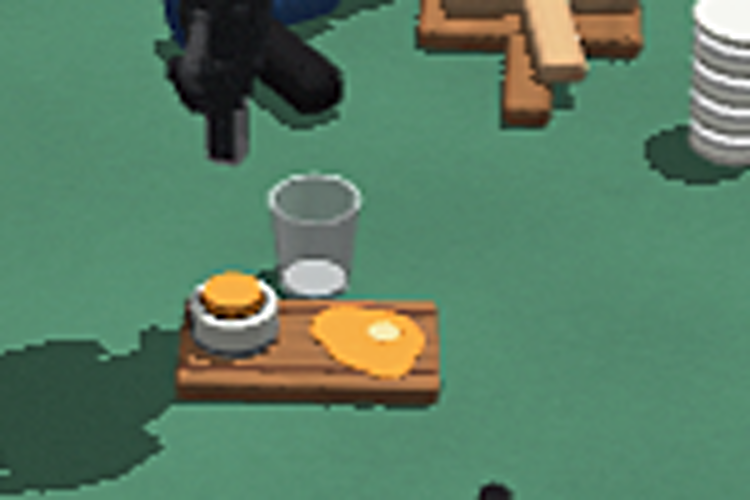

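The amber cap is down at crop (233,290), and its timer and the cup haven't moved. Pink is next.

Emit:
{"method": "step_arm", "body": {
  "rows": [
    [-11,-23,0,0,0,0,-1],
    [-30,-63,0,0,0,0,-1],
    [-49,-103,0,0,0,0,-1],
    [-68,-143,0,0,0,0,-1],
    [-87,-183,0,0,0,0,-1]
  ]
}}

```text
time_s: 9.95
tcp_pos: [0.4729, 0.0777, 0.1561]
ee_rot: [0.18, 0.984, 0.002, 0.005]
force: [0.7, -0.1, -0.3]
finger_gap: 0.0002
```

Emit:
{"method": "step_arm", "body": {
  "rows": [
    [-19,-40,0,0,0,0,-1],
    [-38,-80,0,0,0,0,-1],
    [-57,-120,0,0,0,0,-1],
    [-76,-160,0,0,0,0,-1],
    [-95,-200,0,0,0,0,-1]
  ]
}}

```text
time_s: 10.45
tcp_pos: [0.4911, -0.1449, 0.1561]
ee_rot: [0.18, 0.984, 0.002, 0.005]
force: [0.7, 0.2, 1.2]
finger_gap: -0.0003
```

```bash
python3 -c "
from h import *
plan(.503,-.293,.105)"
```

```text
t 10.45 tcp [ 0.4911 -0.1449  0.1561] F [0.73 0.17 1.19] gap -0.0003
shift mm [ -63.1 -134.6   50.9] turn [0.3  0.51 0.03]
```

Emit:
{"method": "step_arm", "body": {
  "rows": [
    [-18,-38,0,0,0,0,-1],
    [-36,-77,0,0,0,0,-1],
    [-54,-115,15,0,0,0,-1],
    [-63,-134.6,35,0.3,0.5,0,-1],
    [-63,-134.6,51,0.3,0.5,0,-1]
  ]
}}

```text
time_s: 10.95
tcp_pos: [0.5029, -0.2959, 0.1037]
ee_rot: [0.181, 0.983, -0.0, 0.0]
force: [0.3, 0.5, -0.4]
finger_gap: -0.0002
```

Run:
```python
from h import *
im=cams.snapshot("side")
cv2.imwrite("pics/side5.png",cv2.resize(im[270:380,280:420,::-1],(700,550),interpolation=cv2.INTER_CUBIC))
plan(.503,-.293,.068)
s=state()
for X in(s["tcp_pos"]-[0,0,.008],[.503,-.293,.057],[.503,-.289,.057],[.503,-.297,.057]): print((proj("side",np.array(X))-[280,270])*5)
```

```text
t 11.0 tcp [ 0.5019 -0.2936  0.1012] F [-1.15  1.52 -2.5 ] gap 0.0001
shift mm [-0.9  0.9 33.2] turn [ 0.1  -0.23 -0.1 ]
[272.51121016 249.76490875]
[271.86143472 300.21283646]
[270.70511419 291.55064233]
[273.02597402 308.93659885]
```

View pics/side5.png

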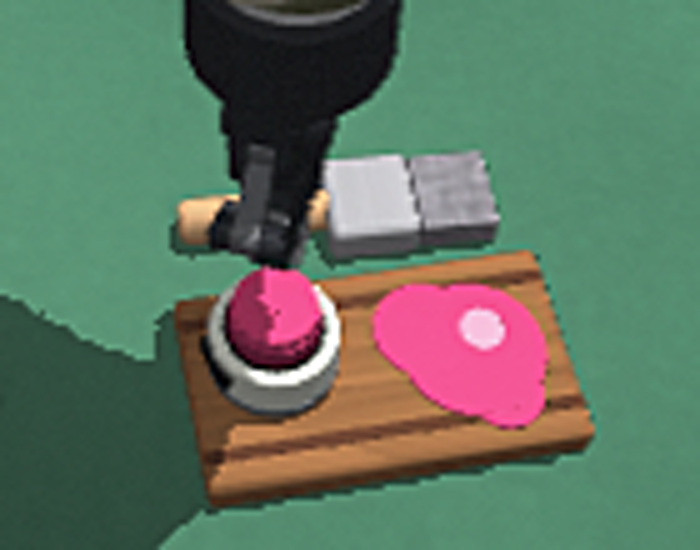

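The pink cap top is centred at crop (276,300), matching (0.504,-0.293). The tips are above it and clear of the brush.

Emit:
{"method": "step_arm", "body": {
  "rows": [
    [-1.8,1.2,9,0,0,0,-1],
    [-1.8,1.2,18,0,0,0,-1],
    [-1.8,1.2,26,0,0,0,-1],
    [-1.8,1.2,32,0,0,0,-1],
    [-1.8,1.2,34,0,0,0,-1]
  ]
}}

```text
time_s: 11.5
tcp_pos: [0.5039, -0.2927, 0.0668]
ee_rot: [0.181, 0.984, 0.001, -0.002]
force: [0.5, -0.4, -0.3]
finger_gap: 0.0001
```

Emit:
{"method": "step_arm", "body": {
  "rows": [
    [0,0,1.5,0,0,0,-1],
    [0,0,3,0,0,0,-1],
    [0,0,4.5,0,0,0,-1],
    [0,0,6,0,0,0,-1],
    [0,0,7,0,0,0,-1]
  ]
}}

```text
time_s: 12.0
tcp_pos: [0.504, -0.2927, 0.0599]
ee_rot: [0.181, 0.984, 0.001, -0.002]
force: [0.5, 1.2, 2.1]
finger_gap: -0.0001
```

Run:
```python
from h import *
plan(.504,-.293,.0545)
```

```text
t 12.0 tcp [ 0.504  -0.2927  0.0599] F [0.47 1.22 2.11] gap -0.0001
shift mm [-0.2 -0.3  5.4] turn [ 0.11 -0.23 -0.08]
```

Emit:
{"method": "step_arm", "body": {
  "rows": [
    [0,0,1.2,0,0,0,-1],
    [0,0,2.4,0,0,0,-1],
    [0,0,3.6,0,0,0,-1],
    [0,0,4.6,0,0,0,-1],
    [0,0,4.6,0,0,0,-1]
  ]
}}

```text
time_s: 12.5
tcp_pos: [0.504, -0.2927, 0.0554]
ee_rot: [0.181, 0.984, 0.001, -0.002]
force: [-0.7, 1.2, 4.4]
finger_gap: 0.0002
```

Emit:
{"method": "step_arm", "body": {
  "rows": [
    [0,0,0.3,0,0,0,-1],
    [0,0,0.6,0,0,0,-1],
    [0,0,0.9,0,0,0,-1],
    [0,0,1.1,0,0,0,-1],
    [0,0,1.1,0,0,0,-1]
  ]
}}

```text
time_s: 13.0
tcp_pos: [0.504, -0.2927, 0.0545]
ee_rot: [0.181, 0.984, 0.001, -0.002]
force: [-1.4, 1.2, 5.6]
finger_gap: -0.0004
```

Emit:
{"method": "step_arm", "body": {
  "rows": [
    [0,0,0.2,0,0,0,-1],
    [0,0,0.4,0,0,0,-1],
    [0,0,0.4,0,0,0,-1],
    [0,0,0.4,0,0,0,-1],
    [0,0,0.4,0,0,0,-1]
  ]
}}

```text
time_s: 13.5
tcp_pos: [0.504, -0.2927, 0.0544]
ee_rot: [0.181, 0.984, 0.001, -0.002]
force: [-1.1, 2.0, 6.4]
finger_gap: 0.0001
```

Emit:
{"method": "step_arm", "body": {
  "rows": [
    [0,0,-3,0,0,0,-1],
    [0,0,-10,0,0,0,-1],
    [0,0,-30,0,0,0,-1],
    [0,0,-60,0,0,0,-1],
    [0,0,-95,0,0,0,-1]
  ]
}}

```text
time_s: 14.0
tcp_pos: [0.5038, -0.2928, 0.1498]
ee_rot: [0.181, 0.984, 0.002, -0.003]
force: [-0.2, -0.5, 0.3]
finger_gap: -0.0002
```

Emit:
{"method": "step_arm", "body": {
  "rows": [
    [20,5,-20,0,0,0,-1],
    [50,10,-40,0,0,0,-1],
    [80,20,-60,0,0,0,-1],
    [110,25,-75,0,0,0,-1],
    [130,30,-80,0,0,0,-1]
  ]
}}

```text
time_s: 14.5
tcp_pos: [0.3921, -0.2182, 0.2322]
ee_rot: [0.181, 0.984, 0.001, -0.002]
force: [0.4, -0.0, 0.2]
finger_gap: -0.0002
```

Emit:
{"method": "step_arm", "body": {
  "rows": [
    [20,30,0,0,0,0,-1],
    [30,60,0,0,0,0,-1],
    [40,90,0,0,0,0,-1],
    [45,110,0,0,0,0,-1],
    [45,110,0,0,0,0,-1]
  ]
}}

```text
time_s: 15.0
tcp_pos: [0.3889, -0.0977, 0.2328]
ee_rot: [0.179, 0.984, 0.001, -0.002]
force: [-0.1, -1.1, 0.3]
finger_gap: -0.0001
```

Run:
```python
from h import *
plan(.3,-.1,.2)
for n in("side","top"):
    im=cams.snapshot(n);cv2.imwrite(f"pics/{n}6.png",im[:,:,::-1])
    for c in hue:
        for r in blobs(n,im,c)[:2]: print(n,c,round(r[0],1),r[1],np.round(r[2],1),np.round(ray(n,r[2],.049),4))
    if n=="side": cv2.imwrite("pics/side6z.png",cv2.resize(im[140:380,260:420,::-1],None,fx=2.5,fy=2.5,interpolation=cv2.INTER_CUBIC))
```

```text
t 15.0 tcp [ 0.3889 -0.0977  0.2328] F [-0.13 -1.12  0.26] gap -0.0001
shift mm [ 82.3 -33.6  33.1] turn [ 0.07 -0.19  0.07]
side teal 3.4 [334, 232, 15, 11, 115] [340.9 237.4] [ 0.5512 -0.026   0.049 ]
side teal 32.7 [358, 236, 27, 20, 360] [371.5 245. ] [ 0.6231 -0.0581  0.049 ]
side amber 1.4 [291, 164, 11, 7, 59] [296.  167.3] [0.4535 0.2822 0.049 ]
side amber 30.1 [313, 171, 22, 14, 195] [323.3 177.5] [0.5312 0.2246 0.049 ]
side pink 3.2 [326, 326, 19, 17, 255] [334.4 334.1] [ 0.5029 -0.2972  0.049 ]
side pink 39.1 [355, 327, 35, 29, 695] [372.5 339.9] [ 0.5772 -0.3165  0.049 ]
top teal 0.7 [330, 179, 14, 13, 146] [336.9 185.1] [ 0.551  -0.0228  0.049 ]
top teal 27.3 [324, 146, 27, 24, 415] [336.5 157.1] [ 0.6237 -0.0227  0.049 ]
top amber 1.1 [208, 217, 14, 14, 160] [214.4 223.4] [0.4544 0.2821 0.049 ]
top amber 31.6 [209, 180, 30, 28, 536] [223.  193.4] [0.5302 0.2631 0.049 ]
top pink 3.0 [437, 197, 14, 14, 164] [443.6 203.5] [ 0.5034 -0.2901  0.049 ]
top pink 28.9 [428, 163, 26, 26, 473] [439.5 175.1] [ 0.5764 -0.2836  0.049 ]
```

View pics/side6z.png

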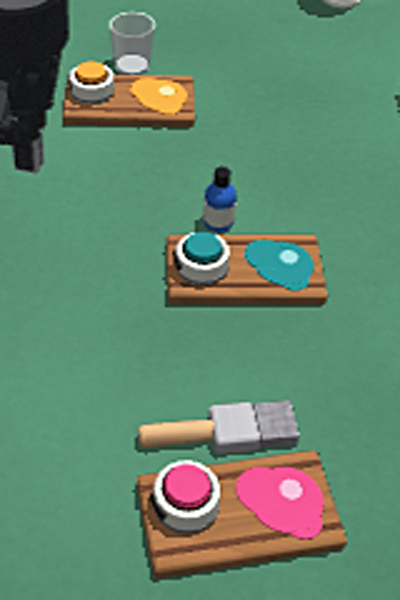

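View pics/top6.png

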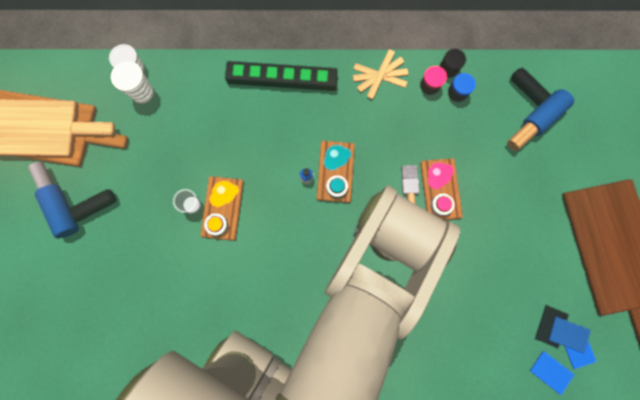

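All three caps sit low in their rings, at side-crop (204,247), (91,72) and (187,486). Boards, bottle, cup and brush are where they were, and the arm is clear at z=0.23, so I'm handing in.

```bash
python3 -c "
from workcell import robot,state
print(state()['dq'].round(3)); print(robot.job_done())"
```

```text
[-0.022  0.009 -0.005  0.    -0.001  0.   ]
the job is handed in; nothing more can be done
None
```

I pressed the teal, then the amber, then the pink timer's cap with the shut fingertips, and handed the job in at about 15 s.

- **Presses:** each cap slid at 2 to 2.5 N, then the force rose to between 5.9 and 6.5 N. The fingertips were then about 46.5 mm above the table, which fits a cap on its stop with the pad pushed in about 2.5 mm. That stays below the 9 N at which the pad bottoms out.
- **Final pictures:** all three caps stand low in their rings. In both cameras, the resin patches are within half a pixel of where they started. By eye, the timers, boards, bottle, cup and brush are where they were.
- **Arm:** it ended with the TCP 0.23 m above the table, touching nothing, with the wrist force at about noise level.
- **Disagreements:** the two cameras differed by up to about 8 mm on the pink cap's y position, because the colour blobs include the cap's sides. I used a value in between, checked in a close-up before pressing. During contact the wrist also read up to about 2 N sideways, and no timer visibly moved.

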